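Lock the clamp nut with its cross pin

TASK

The aluminium heat block is held down by a strap clamp. Tighten the square nut (clockwise from above) until the slot across its top lines up with the slot in the stud, then lay the slim cross pin fully down through both slots so the nut cannot come loose, and let go. Leave the stout pin, which is too thick, where it is.

Things in the scene. Friction and masses are not known exactly. Their poses are not given: they have to be found in the camera images.
- stud_slot (a point): Centre of the slot floor in the bolted-down clamp's upright stud, 74 mm above the bench, on the stud's axis. The slot, 18 mm wide and open at the top, runs along y; x points to the clamped aluminium block, z up. The stud's two ears end 95 mm above the bench. A dark strap 40 mm wide (top 54 mm above the bench) runs along x under washer and nut; grey base plate 170 x 116 mm.
- nut (a joint): Angle (rad) of the square nut round the stud's axis; grows clockwise from above (tightening). Slots line up at 1.40; at q its slot lies (1.40 - q) anticlockwise of stud_slot's y. Stops at 0 and 1.75; starts 0.2 to 0.7; stays as left; 0.12 N m turns it. Nut 46 x 46 mm, flats along and across its slot, 61 to 91 mm above the bench (sinks 1 mm per rad); slot 18 mm wide, its floor under the stud's.
- slim_pin_mid (a point): Centre of the slim steel pin, loose, upright, 120 g; its underside is 30 mm below. At the bottom a round bar 10 mm thick, 93 mm long along y, with square end shoulders (26 mm along x, 16 high) flush below; in the middle an upright handle 12 mm thick (x), 24 long (y), up to 30 mm above this point. Seated, this point is 30 mm above stud_slot, y along its y either way round.
- stout_pin_mid (a point): Centre of the stout steel pin, 30 mm above its underside: same shape, length and handle as the slim one, but its bar is 24 mm thick and its shoulders 30 mm wide, too thick for the slots. To be left alone.
Not all that is in view belongs to the job. Leave any purple or red look-alike of the part that bears slim_pin_mid alone.

How it is judged:
On the way:
1. the nut is turned so that its slot lines up with the stud's, within 12 degrees, before the pin is brought in (value of joint nut between 1.19 and 1.61 rad and horizontal distance between slim_pin_mid and stud_slot above 0.05 m), for 0.2 s.
At the end, for the whole second after the job is handed in: The nut's slot is within 12 degrees of the stud's (joint 1.19 to 1.61), and the slim pin lies at rest through both slots: its centre within 16 mm of the stud's axis and 24 to 36 mm above the slot's floor, its bar level within 10 degrees and within 20 degrees of the stud's slot (value of joint nut between 1.19 and 1.61 rad and horizontal distance between slim_pin_mid and stud_slot below 0.016 m and z of slim_pin_mid in the frame of stud_slot between 0.024 and 0.036 m and angle between the y axis of slim_pin_mid and the y axis of stud_slot, either way round below 0.35 rad and angle between slim_pin_mid's own y axis and vertical between 1.4 and 1.74 rad and linear speed of slim_pin below 0.02 m/s); the robot touches nothing.
It fails at once if the stout pin is moved by more than 30 mm (distance of stout_pin_mid from where it was at the start of the episode above 0.03 m).
It also fails if it takes over 54 s, if anything falls off the work surface, if the arm or the gripper's body presses on something with over 40 N, if the wrist force passes 120 N, or if a joint passes its speed limit or range.

ROBOT

A 6-joint arm with a two-finger parallel gripper is mounted at the origin on a cart in front of the work surface, level with it; the furniture and walls round the work are solid. World frame = base frame: x ahead of the robot, y to its left, z up, the work surface at z = 0. Lengths are in m, angles in rad, forces in N, time in s.
With the tool pointing down it reaches from about 0.35 to 0.775 m from the base axis. Payload 7.3 kg.
Tool frame: the origin (TCP) lies at the centre of the arm's flange, where the gripper is bolted on; the fingertips stand 178 mm ahead of it and the grasp point (between the pads) lies 159 mm ahead of it; z points along the fingers, y is the line along which they close (so a half turn about z gives the same grasp; the last joint's range is limited). The gripper opens to 92 mm and grips with 3 to 60 N. Pads are 19 mm wide; open, the fingers measure 130 mm over their backs; the gripper's body (75 mm by 190 mm) begins 47 mm behind the grasp point.
Start: joints at [-1.337, 0.342, 1.524, -0, 1.275, -0.146], TCP at [0.195, -0.488, 0.405] pointing down, gripper open.
Joint ranges: [-2.53, 2.53], [-0.77, 2.02], [0.04, 2.7], [-1, 4.14], [0.28, 2.66], [-3.11, 3.11]. Speed limits (rad/s): [2.57, 2.57, 3.14, 3.14, 3.14, 3.14].

INTERFACE

Orientations are given as [roll, pitch, yaw] about the fixed x, y, z axes, in that order (R = Rz(yaw) Ry(pitch) Rx(roll)).
In Python, from cell import telemetry, vision, ticket gives the robot as it stands.
- The arm moves only by the shell command python3 -m crank 'ROWS' [FORCE]. ROWS is JSON, a list of rows, each a list of 5 numbers: the gripper command: -1 is shut, 1 is fully open, values between are in proportion, then the shift along the tool's x, y, z in mm, then the turn about the tool's z in rad. In form: [[fingers, dx, dy, dz, roll], ...]. A call has 1 to 12 rows; each row is the pose to reach, as a shift and turn from the pose commanded when the call began, along the tool's axes at that moment; what a row does not reach only later rows make up. A row lasts 1/12 s, in which the tool goes at most 41.7 mm and 7.16 degrees, less where a joint would pass 70% of its speed; a pose out of reach is approached as far as the arm can. A call with a gripper value outside its range is refused whole. The fingers move at their own pace and stop on an object; FORCE is the grip in N (left out, the last holds). Time passes only in rows, so rows that repeat a pose let the fingers close. It gives the time, the measured TCP pose, the force, the opening and the grip force at its end, in the units of the state.
- telemetry.observe(): the state, without advancing time (a new reading comes with each control period).
- vision.read_camera(name): name is "scene" or "side" or "wrist"; returns (picture, depth): 420x560x3 uint8, red, green, blue; 420x560 float32, m along the optical axis (not along the pixel's ray), 0 where there is no reading.
- vision.get_calibration(name): a dict with "camera_matrix" (3x3 intrinsics, pixels), "dist" ([k1, k2, p1, p2, k3] as OpenCV has them; the pictures are not rectified), "rvec" (rotation vector, rad) and "tvec" (3), from world to camera coordinates, as OpenCV has them. Camera axes: x right, y down, z forward; pixel columns grow to the right and rows downward; lengths in m; the calibration is good to about 2 mm. A picture is of the moment at which its call begins: read the wrist's pose just before it. get_calibration takes no time and is no camera call; for the wrist camera it gives the pose at the moment of the call.
- ticket.hand_in(): hands the job in; it is judged then, once.
The state is a dict: "time": time; "qpos": joint angles; "qvel": joint speeds; "joint_efforts": joint torques, N m; "tool_pos": TCP position; "tool_rot": TCP orientation; "contact_force": force on the tool from outside, world axes, zero at the start; "torque": the same for the moment, N m; "opening": finger opening in m; "grip_force": force on a finger pad.
Only numpy, scipy, OpenCV 4.12 (cv2) and the standard library are available. Lean on these libraries where they do the work, as an engineer would, in place of code of your own. Each camera call takes 0.05 s, during which the arm holds its last target. There are 200 camera calls.

## Working session

There is one attempt and no reset: what is moved stays moved. The work goes in short steps, Python scripts to look and compute and a shell command to move; the robot and the scene stay as the last step left them, time stands still between calls to the robot, and variables do not carry over. Pictures are saved under pics/ and viewed, at most 10 in all, crops included, and the job is handed in when it is done.

```bash
mkdir -p pics; ls
cat > h.py <<'E'
import numpy as np, cv2
from cell import telemetry, vision, ticket
def cam(n):
    c=vision.get_calibration(n); im,d=vision.read_camera(n)
    return im,d,c
def ray(c,px):
    K=np.array(c["camera_matrix"],float);D=np.array(c["dist"],float)
    R=cv2.Rodrigues(np.array(c["rvec"],float))[0];t=np.array(c["tvec"],float).ravel()
    u=cv2.undistortPoints(np.array(px,float).reshape(-1,1,2),K,D).reshape(-1,2)
    d=np.c_[u,np.ones(len(u))]
    return -R.T@t, d@R
def plane(c,px,z):
    o,d=ray(c,px); s=(z-o[2])/d[:,2]; return o+s[:,None]*d
def dep(c,px,depth):
    o,d=ray(c,px); p=np.array(px,int).reshape(-1,2); return o+d*depth[p[:,1],p[:,0]][:,None]
def cloud(c,depth):
    v,u=np.mgrid[0:420,0:560]; P=dep(c,np.c_[u.ravel(),v.ravel()],depth).reshape(420,560,3); P[depth==0]=np.nan; return P
def save(n,im): cv2.imwrite("pics/"+n,im[:,:,::-1])
E
python3 - <<'E'
from h import *
s=telemetry.observe(); print(s["time"],s["tool_pos"],s["tool_rot"],s["opening"])
ims=[]
for n in("scene","side","wrist"):
    im,d,c=cam(n); save(n+"0.png",im); np.savez(n+"0.npz",im=im,d=d,**c); print(n,ray(c,[[280,210]]))
E
```

```text
pics
0.0 [ 0.19463759 -0.48745622  0.40404606] [-3.14013245e+00 -2.28765833e-04  3.79798365e-01] 0.09189591286062394
scene (array([-0.56506616, -0.18906332,  0.82618529]), array([[ 0.79968684,  0.1770592 , -0.57372482]]))
side (array([-0.03137339, -0.80879199,  0.64919895]), array([[ 0.44665885,  0.72278773, -0.52803571]]))
wrist (array([ 0.25788391, -0.46130794,  0.38415403]), array([[-0.24917505, -0.09947641, -0.96347923]]))
```

View pics/scene0.png

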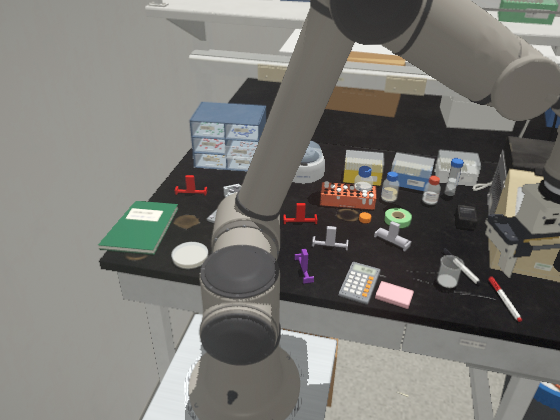

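View pics/side0.png

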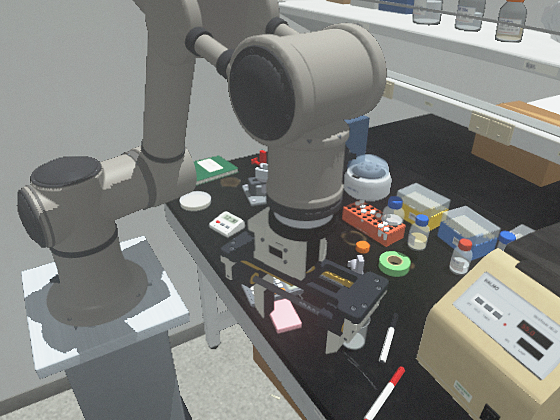

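The scene view shows the slim pin at about (330,238) and the stout pin at (393,235). The look-alikes are red at (190,186) and (300,213), and purple at (304,265). The clamp is near (232,195), mostly hidden by the arm. The side view is blocked by the gripper.

Run:
```python
from h import *
z=np.load("scene0.npz"); P=cloud(z,z["d"])
for p in [(330,232),(331,242),(318,242),(345,245),(393,237),(378,233),(408,243),(225,188),(235,186),(217,215),(300,213),(304,265)]: print(p,P[p[1],p[0]].round(3))
im=z["im"].astype(int); g=(im.max(2)-im.min(2)<25)&(im.min(2)>90)
m=g&(P[...,2]>.006)&(P[...,2]<.07); 
for nm,x0,x1 in(("slim",310,350),("stout",372,412)):
    mm=m.copy(); mm[:,:x0]=0; mm[:,x1:]=0; mm[:222]=0; mm[:,:][252:]=0
    Q=P[mm]; print(nm,len(Q),Q.min(0).round(3),Q.max(0).round(3))
    h=Q[Q[:,2]>.04]; b=Q[Q[:,2]<.025]; print(" top",np.median(h,0).round(3),h.max(0).round(3)); 
    c,s,v=np.linalg.svd(b[:,:2]-b[:,:2].mean(0)); print(" bar mean",b.mean(0).round(3),"dir",np.degrees(np.arctan2(v[0,1],v[0,0])))
cv2.imwrite("pics/c.png",cv2.resize(z["im"][165:285,170:370,::-1],(800,480),interpolation=2))
```

```text
(330, 232) [ 0.452 -0.097  0.049]
(331, 242) [ 0.452 -0.102  0.018]
(318, 242) [ 0.452 -0.068  0.011]
(345, 245) [ 0.456 -0.139  0.011]
(393, 237) [ 0.505 -0.259  0.024]
(378, 233) [ 0.519 -0.219  0.019]
(408, 243) [ 0.497 -0.298  0.017]
(225, 188) [0.526 0.209 0.091]
(235, 186) [0.54  0.185 0.093]
(217, 215) [0.18  0.103 0.258]
(300, 213) [ 0.545 -0.001  0.029]
(304, 265) [ 0.335 -0.052  0.028]
slim 271 [ 0.442 -0.145  0.006] [ 0.538 -0.052  0.063]
 top [ 0.454 -0.099  0.054] [ 0.464 -0.087  0.063]
 bar mean [ 0.455 -0.1    0.013] dir -87.37670848733597
stout 416 [ 0.482 -0.303  0.006] [ 0.585 -0.209  0.064]
 top [ 0.511 -0.256  0.053] [ 0.522 -0.245  0.064]
 bar mean [ 0.507 -0.258  0.017] dir 64.5288819006064
```

View pics/c.png

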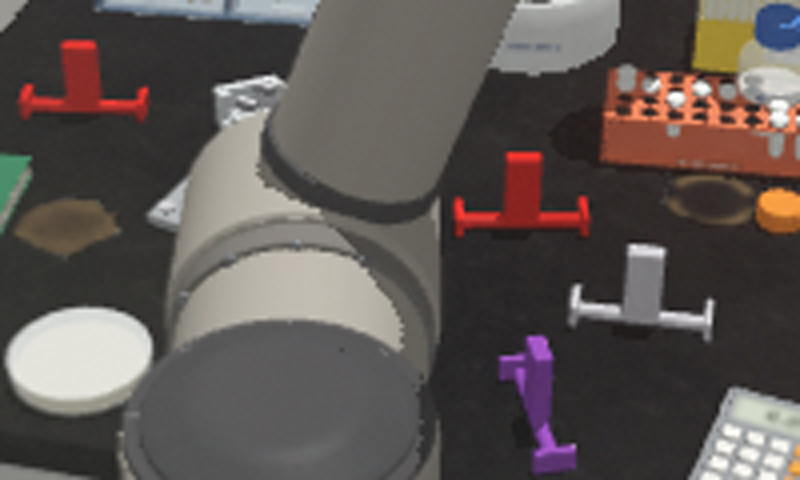

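The crop confirms this. The slim pin is grey with a thin bar and sits near (0.455,-0.10), with its bar roughly along y. The clamp is behind the forearm, with its block near (0.53,0.2). I'll move the arm over there to look with the wrist camera.

```bash
python3 -m crank '[[1,100,-80,0,0],[1,200,-150,0,0],[1,315,-237,0,0],[1,315,-237,0,0],[1,315,-237,0,0],[1,315,-237,0,0],[1,315,-237,0,0],[1,315,-237,0,0],[1,315,-237,0,0],[1,473,-497,0,0],[1,473,-497,0,0],[1,473,-497,0,0]]' 20; python3 -m crank '[[1,60,-100,-20,0],[1,80,-180,-20,0],[1,80,-180,-20,0],[1,80,-180,-20,0],[1,80,-180,-20,0]]'
python3 - <<'E'
from h import *
s=telemetry.observe(); print(s["time"],s["tool_pos"],s["tool_rot"])
for n in("scene","wrist","side"):
    im,d,c=cam(n); np.savez(n+"1.npz",im=im,d=d,**c)
    if n!="side": save(n+"1.png",im)
E
```

```text
time: 1.15
tool_pos: [0.4127, -0.0423, 0.4045]
tool_rot: [-3.141, 0.0, 0.38]
contact_force: [1.6, -0.0, 0.7]
opening: 0.0916
grip_force: 0.0
time: 1.57
tool_pos: [0.4196, 0.1553, 0.4249]
tool_rot: [-3.141, -0.0, 0.381]
contact_force: [0.8, -0.4, -0.4]
opening: 0.0918
grip_force: 0.0
1.5667 [0.41964938 0.15533559 0.42492016] [-3.14114722e+00 -3.27175329e-04  3.81033640e-01]
```

View pics/wrist1.png

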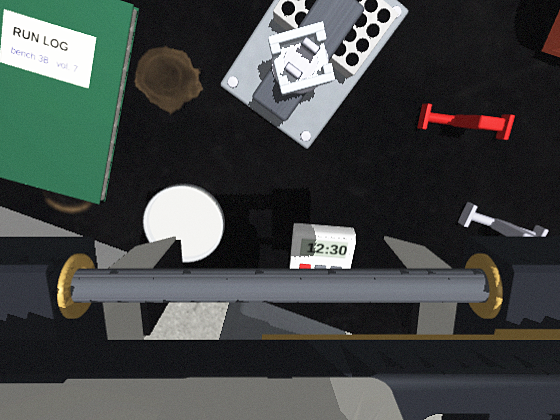

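The wrist view shows the clamp: nut around (300,57), stud ears at (293,70) and (311,45), and strap running from (270,100) to (330,20). The nut's slot is visibly misaligned. I'll measure it from depth.

Run:
```python
from h import *
z=np.load("wrist1.npz"); P=cloud(z,z["d"]); im=z["im"].astype(int)
Z=P[...,2]
reg=np.zeros(Z.shape,bool); reg[15:105,262:345]=1
for lo,hi in((.084,.0935),(.0935,.1),(.045,.058)):
    m=reg&(Z>lo)&(Z<hi); print(lo,m.sum(),P[m].mean(0).round(4) if m.any() else '', np.nanmedian(Z[m]) if m.any() else '')
# white nut by colour onto plane z=.0905
white=reg&(im.min(2)>200); n,l,st,ce=cv2.connectedComponentsWithStats(white.astype(np.uint8))
for i in range(1,n):
    if st[i,4]>20: print("white",st[i],ce[i].round(1),np.nanmedian(Z[l==i]))
m=white; px=np.argwhere(m)[:,::-1]
Q=plane(z,px,.0905); r=cv2.minAreaRect((Q[:,:2]*1000).astype(np.float32)); print("nut rect",r)
# base plate
plate=(abs(Z-np.nanmedian(Z[70:85,238:245]))<.004); print("plate z",np.nanmedian(Z[70:85,238:245]))
n,l=cv2.connectedComponents(plate.astype(np.uint8)); k=l[78,240]; Q=P[l==k]; r=cv2.minAreaRect((Q[:,:2]*1000).astype(np.float32)); print("plate",r)
b=cv2.boxPoints(r); print(b)
cv2.imwrite("pics/n.png",cv2.resize(z["im"][0:150,215:415,::-1],(800,600),interpolation=2))
z=np.load("scene1.npz"); cv2.imwrite("pics/s1.png",z["im"][...,::-1])
```

```text
0.084 1566 [0.5288 0.1854 0.0905] 0.09068416463372778
0.0935 257 [0.5279 0.1852 0.0947] 0.09463359094273188
0.045 1713 [0.5329 0.1824 0.0536] 0.05376397353984019
white [ 268   15   67   78 2495] [300.4  57.1] 0.08973065240262218
white [304  38  15  14 100] [310.9  44.3] 0.09481151244761152
white [332  54  13  13  94] [339.5  59.2] 0.043690028089584165
nut rect ((526.7214965820312, 182.858642578125), (68.6220932006836, 66.00419616699219), 24.570697784423828)
plate z 0.010015349043664079
plate ((551.4067993164062, 179.25494384765625), (116.53207397460938, 170.3771514892578), 76.45584869384766)
[[454.94174 142.56   ]
 [620.5807  102.6586 ]
 [647.8718  215.94989]
 [482.2329  255.85129]]
```

View pics/n.png

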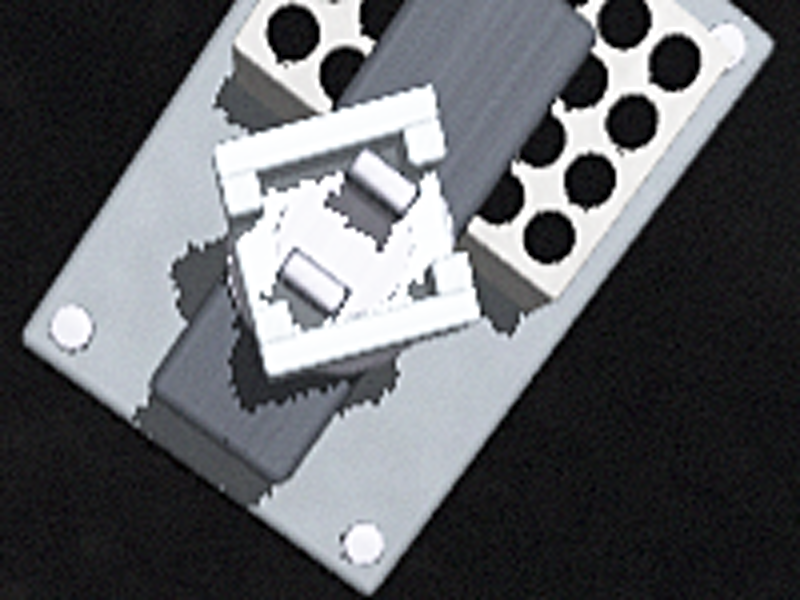

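Run:
```python
from h import *
z=np.load("wrist1.npz"); P=cloud(z,z["d"]); Z=P[...,2]
reg=np.zeros(Z.shape,bool); reg[15:105,262:345]=1
m=reg&(Z>.088)&(Z<.0925)
r=cv2.minAreaRect((P[m][:,:2]*1000).astype(np.float32)); print(r); print(cv2.boxPoints(r).round(1)); print(np.bincount((Z[reg&(Z>.058)]*1000).astype(int)))
for lo in(.0938,):
    m=reg&(Z>lo); n,l,st,ce=cv2.connectedComponentsWithStats(m.astype(np.uint8))
    for i in range(1,n):
        if st[i,4]>15: print("ear",st[i,4],P[l==i].mean(0).round(4))
s=np.load("scene1.npz"); P=cloud(s,s["d"]); Z=P[...,2]
m=(Z>.088)&(Z<.1)&(abs(P[...,0]-.528)<.05)&(abs(P[...,1]-.185)<.05); print("scene",m.sum(), P[m].mean(0) if m.any() else'')
```

```text
((527.8709716796875, 185.02769470214844), (45.89807891845703, 45.86176681518555), 36.46979522705078)
[[495.8 189.8]
 [523.  152.9]
 [560.  180.2]
 [532.7 217.1]]
[  0   0   0   0   0   0   0   0   0   0   0   0   0   0   0   0   0   0
   0   0   0   0   0   0   0   0   0   0   0   0   0   0   0   0   0   0
   0   0   0   0   0   0   0   0   0   0   0   0   0   0   0   0   0   0
   0   0   0   0  19  60  35   9   0   3   2   3   5   3   4   5  13  86
 399 519 286  60  17  21  20  23  22  17  16  19  26   9  21  22  49 280
 587 444  87 104 112  69  12   1]
ear 113 [0.5391 0.1827 0.0949]
ear 102 [0.5165 0.1879 0.0948]
scene 126 [0.52281534 0.18394986 0.09192312]
```

Nut and stud axis are at (0.528, 0.185). The clamp's y axis points at 76.5° and the nut slot at about 126.5°, so q≈0.53 and the nut needs about 50° clockwise. I'll grip the walls with yaw at 126.5°, then turn to 76.5°.

```bash
python3 -m crank '[[1,40,5,20,-0.125],[1,80,9,40,-0.25],[1,111.6,12.7,60,-0.375],[1,111.6,12.7,60,-0.5],[1,111.6,12.7,60,-0.625],[1,111.6,12.7,60,-0.75],[1,111.6,12.7,60,-0.875],[1,111.6,12.7,60,-1.0],[1,111.6,12.7,60,-1.12],[1,111.6,12.7,60,-1.24],[1,111.6,12.7,60,-1.36],[1,111.6,12.7,60,-1.48]]'; python3 -m crank '[[1,0,0,0,-0.12],[1,0,0,0,-0.24],[1,0,0,0,-0.347],[1,0,0,0,-0.347],[1,0,0,0,-0.347]]'
python3 - <<'E'
from h import *
s=telemetry.observe(); print(s["qpos"])
im,d,c=cam("wrist"); save("w2.png",im); P=cloud(c,d); Z=P[...,2]
m=(Z>.088)&(Z<.0925)&(abs(P[...,0]-.528)<.05)&(abs(P[...,1]-.185)<.05); print(m.sum())
if m.sum()>100: print(cv2.minAreaRect((P[m][:,:2]*1000).astype(np.float32)))
E
```

```text
time: 2.72
tool_pos: [0.5289, 0.1805, 0.3643]
tool_rot: [-3.14, 0.0, 1.864]
contact_force: [-0.6, -0.0, -0.4]
opening: 0.0922
grip_force: 0.0
time: 3.13
tool_pos: [0.5288, 0.1809, 0.3644]
tool_rot: [-3.141, -0.0, 2.202]
contact_force: [-0.2, 0.8, -0.0]
opening: 0.0918
grip_force: 0.0
[ 1.92620496e-01  4.37984188e-01  1.49156790e+00 -3.58996917e-04
  1.21276210e+00 -4.38543768e-01]
1656
((527.743408203125, 184.92974853515625), (46.08626174926758, 45.86839294433594), 36.42399978637695)
```

```bash
python3 -m crank '[[1,3.8,1.5,30,0],[1,3.8,1.5,65,0],[1,3.8,1.5,100,0],[1,3.8,1.5,119,0],[1,3.8,1.5,119,0],[1,3.8,1.5,119,0]]'; python3 -m crank '[[0,0,0,0,0],[-0.2,0,0,0,0],[-0.3,0,0,0,0],[-0.4,0,0,0,0],[-0.4,0,0,0,0],[-0.4,0,0,0,0]]' 15
```

```text
time: 3.68
tool_pos: [0.5277, 0.1857, 0.2452]
tool_rot: [-3.14, -0.001, 2.205]
contact_force: [1.0, -0.1, -0.0]
opening: 0.0918
grip_force: 0.0
time: 4.18
tool_pos: [0.5277, 0.1861, 0.2462]
tool_rot: [3.141, 0.0, 2.207]
contact_force: [0.4, 0.0, -0.1]
opening: 0.0563
grip_force: 0.0
```

```bash
python3 -m crank '[[-0.5,0,0,0,0],[-0.5,0,0,0,0],[-0.5,0,0,0,0],[-0.5,0,0,0,0]]' 20;python3 -m crank '[[-0.5,0,0,0,0.1],[-0.5,0,0,0,0.2],[-0.5,0,0,0,0.3],[-0.5,0,0,0,0.4],[-0.5,0,0,0,0.5],[-0.5,0,0,0,0.6],[-0.5,0,0,0,0.7],[-0.5,0,0,0,0.8],[-0.5,0,0,0,0.875],[-0.5,0,0,0,0.875],[-0.5,0,0,0,0.875],[-0.5,0,0,0,0.875]]'
```

```text
time: 4.52
tool_pos: [0.527, 0.1855, 0.2458]
tool_rot: [-3.139, -0.0, 2.207]
contact_force: [-4.3, -3.4, 4.9]
opening: 0.0461
grip_force: 20.0
time: 5.52
tool_pos: [0.5277, 0.1857, 0.2453]
tool_rot: [-3.141, 0.001, 1.334]
contact_force: [1.5, -3.7, -5.1]
opening: 0.0458
grip_force: 20.0
```

```bash
python3 -m crank '[[1,0,0,0,0],[1,0,0,0,0],[1,0,0,0,0],[1,0,0,0,0],[1,0,0,-40,0],[1,0,0,-80,0],[1,0,0,-120,0],[1,0,0,-120,0],[1,0,0,-120,0]]'
python3 - <<'E'
from h import *
im,d,c=cam("wrist"); save("w3.png",im); P=cloud(c,d); Z=P[...,2]
m=(Z>.086)&(Z<.0925)&(abs(P[...,0]-.528)<.05)&(abs(P[...,1]-.185)<.05); print(m.sum())
print(cv2.minAreaRect((P[m][:,:2]*1000).astype(np.float32)))
m=(Z>.0935)&(Z<.099)&(abs(P[...,0]-.528)<.05)&(abs(P[...,1]-.185)<.05)
n,l,st,ce=cv2.connectedComponentsWithStats(m.astype(np.uint8))
for i in range(1,n):
    if st[i,4]>15: print("ear",st[i,4],P[l==i].mean(0).round(4))
E
```

```text
time: 6.27
tool_pos: [0.5278, 0.1863, 0.3686]
tool_rot: [3.136, -0.003, 1.332]
contact_force: [1.2, -0.4, -0.7]
opening: 0.0918
grip_force: 0.0
1590
((527.7158203125, 185.00448608398438), (45.6599006652832, 46.05896759033203), 76.28437805175781)
ear 159 [0.5162 0.1878 0.0948]
ear 156 [0.5389 0.1819 0.0949]
```

View pics/w3.png

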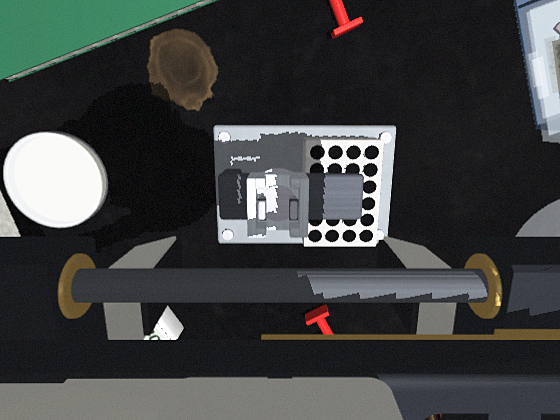

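The nut is now aligned: its edges are at 76.3° against 76.5° for the stud, so q≈1.40. Next I'll move above the slim pin.

```bash
python3 -m crank '[[1,-30,0,0,-0.1],[1,-70,0,0,-0.2],[1,-110,0,0,-0.284],[1,-150,0,0,-0.284],[1,-190,0,0,-0.284],[1,-230,0,0,-0.284],[1,-265,0,0,-0.284],[1,-295,-1,0,-0.284],[1,-295,-1,0,-0.284],[1,-295,-1,0,-0.284],[1,-295,-1,0,-0.284]]'
cat > pin.py <<'E'
from h import *
s=telemetry.observe()
im,d,c=cam("wrist"); save("w4.png",im); P=cloud(c,d); Z=P[...,2]
near=(np.hypot(P[...,0]-.457,P[...,1]+.1)<.065)
m=near&(Z>.004)&(Z<.066); print(m.sum()); Q=(P[m][:,:2]*1000).astype(np.float32); r=cv2.minAreaRect(Q); print("all",r)
m=near&(Z>.056)&(Z<.066); print("top",m.sum(),P[m].mean(0),cv2.minAreaRect((P[m][:,:2]*1000).astype(np.float32)))
m=near&(Z>.012)&(Z<.02); l=P[m]; print("shoulders z",m.sum()); 
a=l[l[:,1]>-.08].mean(0);b=l[l[:,1]<-.12].mean(0); print(a,b,(a+b)/2,np.degrees(np.arctan2(*(a-b)[[1,0]])))
print(s["tool_pos"],s["tool_rot"])
E
python3 pin.py
```

```text
time: 7.23
tool_pos: [0.4567, -0.0999, 0.3647]
tool_rot: [-3.14, -0.001, 1.615]
contact_force: [0.2, -0.1, 0.2]
opening: 0.0917
grip_force: 0.0
1462
all ((459.3610534667969, -99.11093139648438), (25.627338409423828, 92.94544982910156), 3.254549264907837)
top 428 [ 0.45933035 -0.098358    0.05974878] ((459.3641357421875, -98.79119110107422), (11.50953197479248, 23.448667526245117), 2.862349033355713)
shoulders z 343
[ 0.45665834 -0.05513609  0.01590366] [ 0.46201705 -0.14255083  0.01567044] [ 0.45933769 -0.09884346  0.01578705] 93.50796368581977
[ 0.45665976 -0.09994678  0.36466834] [-3.13962572e+00 -1.34527983e-03  1.61523874e+00]
```

View pics/w4.png

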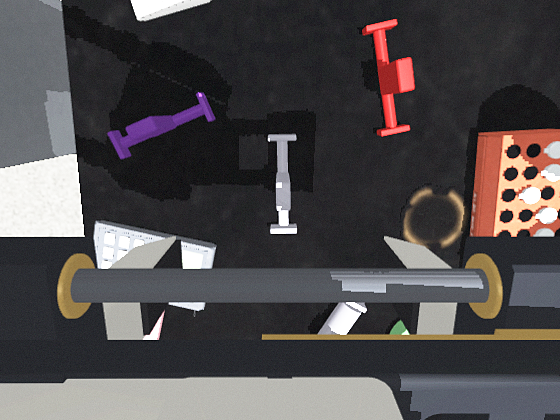

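The slim pin is at (0.4594,-0.0989) with its bar at 93.2°; it appears at (283,185) in the image. I'll go down and grip the handle.

```bash
python3 -m crank '[[0.3,0.9,2.7,35,-0.012],[0.3,0.9,2.7,75,-0.012],[0.3,0.9,2.7,112,-0.012],[0.3,0.9,2.7,145,-0.012],[0.3,0.9,2.7,157,-0.012],[0.3,0.9,2.7,157,-0.012],[0.3,0.9,2.7,157,-0.012]]'; python3 -m crank '[[0,0,0,0,0],[-0.4,0,0,0,0],[-0.9,0,0,0,0],[-1,0,0,0,0],[-1,0,0,0,0],[-1,0,0,0,0],[-1,0,0,0,0],[-1,0,0,0,0],[-1,0,0,0,0],[-1,0,0,0,0],[-1,0,0,0,0]]' 25
```

```text
time: 7.87
tool_pos: [0.4597, -0.0982, 0.2082]
tool_rot: [-3.14, -0.001, 1.63]
contact_force: [0.2, 0.1, 1.2]
opening: 0.0596
grip_force: 0.0
time: 8.78
tool_pos: [0.4594, -0.0994, 0.2087]
tool_rot: [-3.141, 0.0, 1.628]
contact_force: [-0.0, -0.4, 0.5]
opening: 0.0117
grip_force: 25.0
```

```bash
python3 -m crank '[[-1,0,0,-25,0],[-1,0,0,-60,0],[-1,0,0,-100,0],[-1,0,0,-140,0],[-1,0,0,-140,0],[-1,30,9,-140,0.05],[-1,65,20,-140,0.1],[-1,100,30,-140,0.15],[-1,135,41,-140,0.2],[-1,170,51,-140,0.25],[-1,205,62,-140,0.29],[-1,240,72,-140,0.29]]'; python3 -m crank '[[-1,22,16,0,0],[-1,29,22,0,0],[-1,29,22,0,0],[-1,29,22,0,0],[-1,29,22,0,0]]'
cat > pin2.py <<'E'
from h import *
s=telemetry.observe()
print(s["tool_pos"],s["tool_rot"],s["opening"])
im,d,c=cam("wrist"); save("w5.png",im); P=cloud(c,d); Z=P[...,2]
near=(np.hypot(P[...,0]-.5276,P[...,1]-.1849)<.07); t=s["tool_pos"][2]-.159-.048
print(t)
m=near&(Z>t+.004)&(Z<t+.03); Q=P[m]
if len(Q)>20: print(len(Q),Q.min(0),Q.max(0),cv2.minAreaRect((Q[:,:2]*1000).astype(np.float32)))
E
python3 pin2.py
```

```text
time: 9.78
tool_pos: [0.5177, 0.1463, 0.3479]
tool_rot: [-3.141, 0.0, 1.336]
contact_force: [1.3, -0.4, -1.7]
opening: 0.0117
grip_force: 25.0
time: 10.2
tool_pos: [0.5452, 0.167, 0.348]
tool_rot: [-3.14, 0.001, 1.337]
contact_force: [0.1, -1.1, -0.7]
opening: 0.0122
grip_force: 25.0
[0.54523626 0.16696139 0.34795725] [-3.13990445e+00  9.90945122e-04  1.33731774e+00] 0.012244939317820539
0.14095724806514082
2455 [0.52670977 0.12051454 0.14499535] [0.56829678 0.21531132 0.17093599] ((545.31591796875, 167.48312377929688), (92.8886947631836, 25.684904098510742), 76.54580688476562)
```

View pics/w5.png

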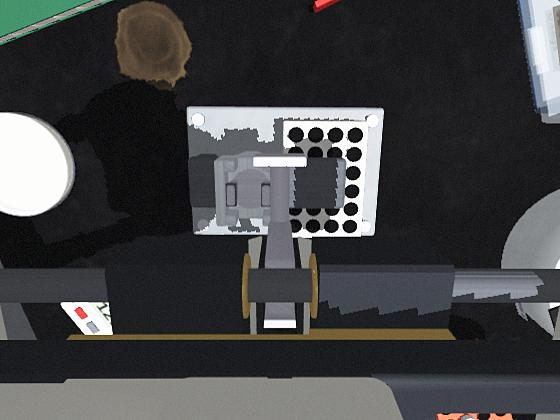

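The pin is held level at 76.5°, which matches the slot. It's centred at (0.5453,0.1675), so it still needs about +12.8 mm and -21.2 mm in tool axes.

```bash
python3 -m crank '[[-1,12.8,-21.2,0,0],[-1,12.8,-21.2,0,0],[-1,12.8,-21.2,15,0],[-1,12.8,-21.2,30,0],[-1,12.8,-21.2,30,0],[-1,12.8,-21.2,30,0]]'; python3 pin2.py
```

```text
time: 10.75
tool_pos: [0.5278, 0.1842, 0.3185]
tool_rot: [-3.14, 0.001, 1.337]
contact_force: [0.2, 1.0, -0.8]
opening: 0.012
grip_force: 25.0
[0.52782549 0.1842286  0.3184733 ] [-3.14013059e+00  7.90529431e-04  1.33697142e+00] 0.01202809389769783
0.11147329732847129
2455 [0.50920119 0.13816582 0.11547734] [0.5509015  0.23253238 0.14140472] ((528.0612182617188, 184.6957244873047), (92.99504089355469, 25.577665328979492), 76.76453399658203)
```

View pics/w5.png

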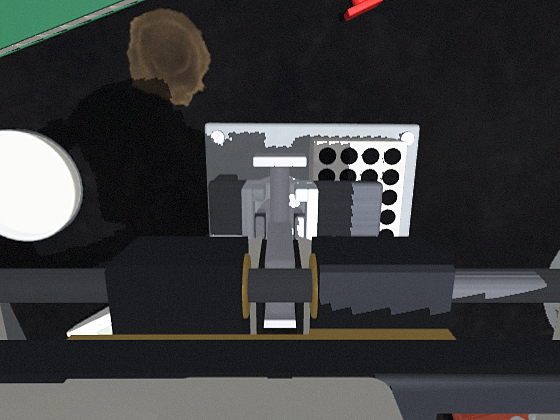

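The pin sits over both slots, centred to within 0.5 mm. Lowering it now.

```bash
python3 -m crank '[[-1,0,0,8,0],[-1,0,0,16,0],[-1,0,0,24,0],[-1,0,0,30,0],[-1,0,0,34,0],[-1,0,0,34,0],[-1,0,0,34,0]]'; python3 -m crank '[[-1,0,0,2,0],[-1,0,0,2,0],[-1,0,0,2,0],[-1,0,0,2,0]]'
```

```text
time: 11.38
tool_pos: [0.5281, 0.1849, 0.2844]
tool_rot: [-3.141, 0.0, 1.338]
contact_force: [0.2, 0.3, -2.2]
opening: 0.0117
grip_force: 25.0
time: 11.72
tool_pos: [0.5282, 0.1849, 0.2829]
tool_rot: [3.141, -0.0, 1.338]
contact_force: [0.7, -0.0, -2.7]
opening: 0.0119
grip_force: 25.0
```

```bash
python3 -m crank '[[-0.6,0,0,0,0],[-0.4,0,0,0,0],[-0.2,0,0,0,0],[0,0,0,0,0],[0,0,0,0,0],[0,0,0,-20,0],[0,0,0,-50,0],[0,0,0,-90,0],[0,0,0,-120,0],[0,0,0,-120,0],[0,0,0,-120,0]]'
sed -i 's/^near.*/near=(np.hypot(P[...,0]-.5276,P[...,1]-.1849)<.07); t=.074/' pin2.py; sed -i 's/w5/w6/' pin2.py; python3 pin2.py
python3 - <<'E'
from h import *
im,d,c=cam("wrist"); P=cloud(c,d); Z=P[...,2]
near=(np.hypot(P[...,0]-.5276,P[...,1]-.1849)<.07)
m=near&(Z>.12)&(Z<.15); print("handle top",m.sum(),P[m].mean(0))
m=near&(Z>.08)&(Z<.1); l,_=P[m],0
u=np.array([np.cos(np.radians(76.5)),np.sin(np.radians(76.5))]); a=(l[:,:2]-[.5276,.1849])@u
for k in(a>.033,a<-.033): print("shoulder",k.sum(),np.median(l[k],0))
m=near&(Z>.088)&(Z<.0925)&(abs((P[...,:2]-[.5276,.1849])@u)<.03); print(cv2.minAreaRect((P[m][:,:2]*1000).astype(np.float32)))
E
```

```text
time: 12.63
tool_pos: [0.5282, 0.185, 0.4046]
tool_rot: [3.138, -0.002, 1.338]
contact_force: [-0.6, -0.1, -0.5]
opening: 0.0459
grip_force: 0.0
[0.52819557 0.18495102 0.40457013] [ 3.13758963e+00 -1.73900308e-03  1.33785874e+00] 0.04585340785363345
0.074
2764 [0.50093036 0.13810218 0.07808678] [0.55488461 0.23320067 0.10379661] ((527.8576049804688, 185.71343994140625), (92.40705871582031, 46.03717041015625), 76.25984954833984)
handle top 586 [0.52906716 0.18684814 0.13313004]
shoulder 340 [0.53763738 0.22644427 0.08933388]
shoulder 341 [0.51926024 0.14476482 0.0873896 ]
((527.6986083984375, 184.98683166503906), (45.6984977722168, 45.87816619873047), 76.51567077636719)
```

View pics/w6.png

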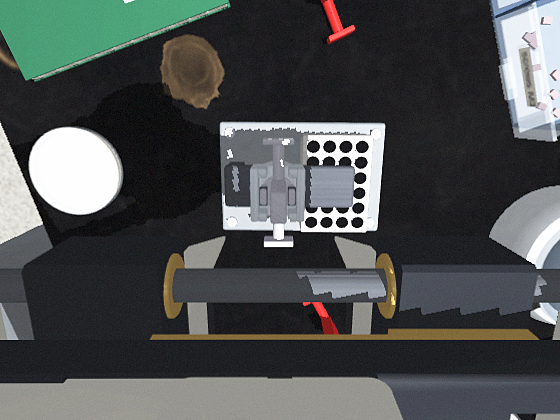

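The image shows the pin lying along both slots, from (278,140) to (278,240), with the gripper clear. The handle top is at 133 mm, the shoulders are level at about 88–89 mm, and the nut edges are at 76.5°, so I'm handing in.

```bash
python3 -c "
from cell import ticket; print(ticket.hand_in())"
```

```text
the job is handed in; nothing more can be done
None
```

I turned the nut about 50° clockwise until its slot lined up with the stud's, laid the slim pin down through both slots and let go, then handed the job in at about 13 s; no verdict was returned, and I never moved near the stout pin.

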